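# Turn the cam low, then push the follower slide home

## Task

Push the circuit board in the bench fixture up to its contact block, using the fixture's slide. First push the cam lever round to the cam's low point, where the lever points straight out sideways over the small index bar on the base; only then push the upright plate of the follower slide forward until the slide is fully home. Just push: do not lift the board out of its bed, and leave the spool, the bit block and the tip cleaner where they stand.

Things in the scene. Friction and masses are not known exactly. Their poses are not given: they have to be found in the camera images.
- fixture: Fixed test fixture: grey steel base plate 250 x 190 x 12 mm. Origin on the bench (z = 0); plate spans x -125..125, y -105..85 mm in its own frame. Its +x is 'forward', the slide's way (away from the robot, yaw -0.5 to 0.1 rad). Slide at rear left (centre line y = 35 mm), ahead of it a black bed with two side rails (30 mm above the bench) holding the board; cam at the right.
- slide (a joint): Travel of the follower slide (m): 0 = fully back, 0.040 = fully home (hard stop), growing forward. Starts at 0 to 0.008. About 3 N of friction; stays where left. A side arm carries a flat follower that meets the cam: at the cam's low point the slide can go fully home, otherwise the cam stops it short, at about 0.041 - 0.014 * (1 - cos(cam)).
- push_plate (a point): On the slide: middle of the top edge of the rear face of its upright steel plate (50 mm wide across the slide, 8 mm thick, top 85 mm above the bench, rising from the slide's body, which is 34 mm high). The rear face looks to the fixture's -x: push it there. Free space behind it. Axes along the fixture's.
- cam (a joint): Angle of cam and lever (rad), counter-clockwise from above; 0 = low point, lever pointing to the fixture's -y, over the index bar. Starts at 1.3 to 2.1 (lever roughly forward): push it clockwise. Range -1.2 to 2.6, no stop or click at the low point; going past raises the cam again. Friction 0.35 N m (6 N at the post); stays where left.
- cam_axis (a point): Top of the cam's shaft, on its vertical axis, 47 mm above the bench, at x = -4, y = -40 mm of the fixture. The cam is a steel disc of 44 mm diameter, mounted 14 mm off its centre, 20 to 32 mm above the bench. Fixed to the base.
- lever_post (a point): Centre of the top of the black upright post (14 mm diameter, from 43 to 85 mm above the bench) near the end of the cam's steel lever (12 mm wide, top 43 mm above the bench); 55 mm from the cam's axis. Push it round sideways.
- board: Loose green circuit board, 75 mm long (forward) x 55 mm wide, 20 mm high with its parts (highest point 40 mm above the bench), 90 g, lying in the bed ahead of the slide, which pushes its rear edge. Origin: centre of its underside, 20 mm above the bench; its x axis lies along the fixture's y. With the slide home its centre is at x = 66, y = 35 mm of the fixture.
- spool: Loose bystander: white solder spool, 48 mm diameter, 45 mm high, standing left of the fixture. Origin at the centre of its underside.
- bits: Loose bystander: black bit block with steel bits, 24 x 72 x 32 mm, between fixture and robot. Origin at the centre of its underside.
- cleaner: Loose bystander: round black tip cleaner, 58 mm diameter, 29 mm high, between fixture and robot. Origin at the centre of its underside.
- index_bar (a point): Centre of the top of the index bar, a small dark steel bar (5 x 14 x 5 mm) on the base near its right edge, at x = -4, y = -96 mm of the fixture; the lever's end stands over it when the cam is at its low point. Fixed.
- contact_block (a point): Top of the rear face of the grey contact block (14 x 68 mm, top 42 mm above the bench) that closes the front end of the board's bed, at x = 105, y = 35 mm of the fixture. Fixed.

How it is judged (in metres and radians):
On the way:
1. the cam is turned to its low point while the slide is still back (value of joint cam between -0.4 and 0.4 rad and value of joint slide below 0.018 m), for 0.2 s.
At the end, for the whole second after the job is handed in: The cam is within 0.4 rad of its low point, the slide is home to within 2.5 mm, the board lies flat and at rest in its bed against the slide and within about 4 mm of its home place (x = 66 mm of the fixture), and the three bystanders are within 20 mm of where they stood (value of joint cam between -0.4 and 0.4 rad and value of joint slide above 0.0375 m and x of board in the frame of fixture between 0.062 and 0.07 m and z of board in the frame of fixture below 0.025 m and angle between board's own z axis and vertical below 0.1 rad and linear speed of board below 0.02 m/s and distance of each of spool, bits, cleaner from where it was at the start of the episode below 0.02 m); the robot touches nothing.
It fails at once if the slide is pushed forward (beyond 18 mm) while the cam is more than 0.5 rad from its low point (value of joint slide above 0.018 m and (value of joint cam above 0.5 rad or value of joint cam below -0.5 rad)).
It fails at once if the board is lifted more than 12 mm off its bed (z of board in the frame of fixture above 0.032 m).
It fails at once if a bystander is moved by more than 20 mm (distance of any of spool, bits, cleaner from where it was at the start of the episode above 0.02 m).
It also fails if it takes over 56 s, if anything falls off the work surface, if the arm or the gripper's body presses on something with over 40 N, if the wrist force passes 120 N, or if a joint passes its speed limit or range.

## Robot

A 6-joint arm with a two-finger parallel gripper is mounted at the origin on a cart in front of the work surface, level with it; the furniture and walls round the work are solid. World frame = base frame: x ahead of the robot, y to its left, z up, the work surface at z = 0. Lengths are in mm, angles in rad, forces in N, time in s.
With the tool pointing down it reaches from about 350 to 775 mm from the base axis. Payload 7.3 kg.
Tool frame: the origin (TCP) lies midway between the tips of the shut fingers; the grasp point (between the pads) lies 19 mm behind it; z points along the fingers, y is the line along which they close (so a half turn about z gives the same grasp; the last joint's range is limited). The gripper opens to 92 mm and grips with 3 to 60 N. Pads are 19 mm wide; open, the fingers measure 130 mm over their backs; the gripper's body (75 mm by 190 mm) begins 47 mm behind the grasp point.
Start: joints at [1.185, 0.342, 1.524, -0, 1.275, -0.146], TCP at [124.676, 510.001, 226.741] pointing down, gripper open.
Joint ranges: [-2.53, 2.53], [-0.77, 2.02], [0.04, 2.7], [-1, 4.14], [0.28, 2.66], [-3.11, 3.11]. Speed limits (rad/s): [2.57, 2.57, 3.14, 3.14, 3.14, 3.14].

## Interface

Orientations are given as [roll, pitch, yaw] about the fixed x, y, z axes, in that order (R = Rz(yaw) Ry(pitch) Rx(roll)).
In Python, from plant import get_obs, capture, camera_model, close_job, search_frame, regions_of, pinpoint gives the robot as it stands. The module is installed in compiled form; this text tells all that it offers.
- The arm moves only by the shell command python3 -m pendant 'ROWS'. ROWS is JSON, one flat list of numbers, 7 for each row, row after row: the shift along the tool's x, y, z in units of 30 mm (1.0 is 30 mm), then the turn, a rotation vector about the tool's x, y, z in units of 4 degrees (1.0 is 4 degrees), then the closure, from -1 (fully open) to 1 (shut), so that 0 is half open. In form: [dx, dy, dz, wx, wy, wz, gripper, dx, dy, dz, wx, wy, wz, gripper, ...]. A call has 1 to 12 rows; each row shifts and turns the commanded pose from where the row before left it, along the tool's axes as they then stand; what a row does not reach is not made up. A row lasts 1/10 s, in which the tool goes at most 50 mm and 8.59 degrees, less where a joint would pass 70% of its speed; a pose out of reach is approached as far as the arm can. A call with a number of a shift or a turn outside -1 to 1 is refused whole. A call with a gripper value outside its range is refused whole. The fingers move at their own pace and stop on an object; the grip force is fixed at half the most. Time passes only in rows, so rows that do not move let the fingers close. It gives the time, the measured TCP pose, the force, the opening and the grip force at its end, in the units of the state.
- get_obs(): the state, without advancing time (a new reading comes with each control period).
- capture(name): name is "scene" or "side" or "wrist"; returns the picture (420x560x3 uint8, red, green, blue); there is no depth.
- camera_model(name): a dict with "fov_y" (degrees; the focal length in pixels is half the picture's height over the tangent of half this angle, whatever the lens; pixels are square), "cx", "cy" (the principal point, pixels), "D" ([k1, k2, p1, p2, k3] as OpenCV has them; the pictures are not rectified), "pose" (4x4, takes a point from camera to world coordinates). Camera axes: x right, y up, looking along -z (the intrinsics and any distortion apply to the point x, -y, -z); pixel columns grow to the right and rows downward; lengths in mm; the calibration is good to about 2 mm. A picture is of the moment at which its call begins: read the wrist's pose just before it. camera_model takes no time and is no camera call; for the wrist camera it gives the pose at the moment of the call.
- close_job(): hands the job in; it is judged then, once.
Trained networks look in the newest picture that a camera, given by its name, has taken for a name from the list of things; names that differ only in an ending like _2 or _b are one class to them, and where a whole thing is asked for, a point or a joint stands for the part that bears it (a point fixed in the world has none). Each returns a list of dicts, best first, with "score" (0 to 1); they miss things now and then, are a little off and sometimes report something else, mostly with a low value. They report only what shows in the picture. A call takes as long as a camera call.
- search_frame(camera, thing): "location" ([column, row] in pixels, amid what is visible of it).
- regions_of(camera, thing): "pixels" (420x560 bool, what is visible of it) and "location" ([column, row] in pixels, amid what is visible of it).
- pinpoint(camera, thing): "location" ([column, row] in pixels: a listed point, or the origin of a listed thing).
The state is a dict: "time": time; "joint_positions": joint angles; "dq": joint speeds; "tau": joint torques, N m; "tool_pos": TCP position; "tcp_rot": TCP orientation; "contact_force": force on the tool from outside, world axes, zero at the start; "moment": the same for the moment, N m; "grip_width": finger opening in mm; "finger_force": force on a finger pad.
Only numpy, scipy, OpenCV 4.12 (cv2) and the standard library are available. Lean on these libraries where they do the work, as an engineer would, in place of code of your own. Each camera call takes 0.05 s, during which the arm holds its last target. There are 200 camera calls.

## Working session

There is one attempt and no reset: what is moved stays moved. The work goes in short steps, Python scripts to look and compute and a shell command to move; the robot and the scene stay as the last step left them, time stands still between calls to the robot, and variables do not carry over. Pictures are saved under pics/ and viewed, at most 10 in all, crops included, and the job is handed in when it is done.

```bash
mkdir -p pics; cat > h.py <<'E'
import numpy as np, cv2
from plant import *
def ray(cam,px):
    m=camera_model(cam); f=210/np.tan(np.radians(m["fov_y"])/2)
    K=np.array([[f,0,m["cx"]],[0,f,m["cy"]],[0,0,1]])
    u=cv2.undistortPoints(np.array([[px]],float),K,np.array(m["D"],float))[0,0]
    P=np.array(m["pose"]); d=P[:3,:3]@np.array([u[0],-u[1],-1]); return P[:3,3],d
def at(cam,px,z):
    o,d=ray(cam,px); return o+d*(z-o[2])/d[2]
Z=dict(push_plate=85,cam_axis=47,lever_post=85,index_bar=17,contact_block=42,board=20,spool=0,bits=0,cleaner=0,fixture=0)
def look(cam,names=Z):
    for n in names:
        for r in pinpoint(cam,n)[:2]: print(cam,n,round(r["score"],2),np.round(r["location"]),np.round(at(cam,r["location"],Z[n])))
E
python3 - <<'E'
from h import *
print(get_obs())
for c in("scene","side"):
    cv2.imwrite(f"pics/{c}0.png",capture(c)[:,:,::-1]); look(c)
E
```

```text
{'time': 0.0, 'joint_positions': array([ 1.18500622e+00,  3.42692354e-01,  1.52502333e+00, -4.28588076e-05,
        1.27540244e+00, -1.45970083e-01]), 'dq': array([ 0.00030386,  0.00082831,  0.00144825, -0.00118135,  0.0002677 ,
        0.0002717 ]), 'tau': array([-2.87878920e-04, -4.31246603e+01, -2.44207960e+01,  7.16341124e-02,
        5.62865508e-02, -1.06786770e-04]), 'tool_pos': array([124.5206737 , 509.59335007, 226.05852543]), 'tcp_rot': array([-3.14007745e+00, -1.81335392e-04,  2.90178500e+00]), 'contact_force': array([-1.29834932, -0.03537778, -0.14097335]), 'moment': array([-0.02317441, -0.01041661, -0.02840402]), 'finger_force': 0.0, 'grip_width': 91.34591816120366}
scene push_plate 0.89 [291. 236.] [ 444. -269.   85.]
scene cam_axis 0.75 [295. 215.] [ 512. -373.   47.]
scene lever_post 0.72 [274. 185.] [ 566. -379.   85.]
scene index_bar 0.76 [313. 220.] [ 504. -419.   17.]
scene contact_block 0.87 [219. 205.] [ 645. -315.   42.]
scene board 0.63 [245. 234.] [ 568. -300.   20.]
scene board 0.53 [196. 266.] [ 564. -179.   20.]
scene spool 0.79 [197. 264.] [ 587. -200.    0.]
scene bits 0.56 [364. 273.] [ 358. -363.    0.]
scene cleaner 0.76 [288. 321.] [ 385. -192.    0.]
scene fixture 0.7 [272. 245.] [ 527. -326.    0.]
side push_plate 0.73 [311. 228.] [ 438. -256.   85.]
side cam_axis 0.79 [296. 208.] [ 512. -365.   47.]
side lever_post 0.85 [273. 182.] [ 556. -369.   85.]
side index_bar 0.8 [315. 217.] [ 489. -401.   17.]
side contact_block 0.58 [216. 210.] [ 635. -308.   42.]
side board 0.57 [246. 233.] [ 570. -294.   20.]
side spool 0.84 [210. 273.] [ 579. -194.    0.]
side spool 0.6 [274. 242.] [ 528. -318.    0.]
side bits 0.88 [382. 255.] [ 352. -360.    0.]
side cleaner 0.72 [323. 311.] [ 387. -187.    0.]
side fixture 0.6 [275. 242.] [ 529. -319.   -0.]
```

View pics/scene0.png

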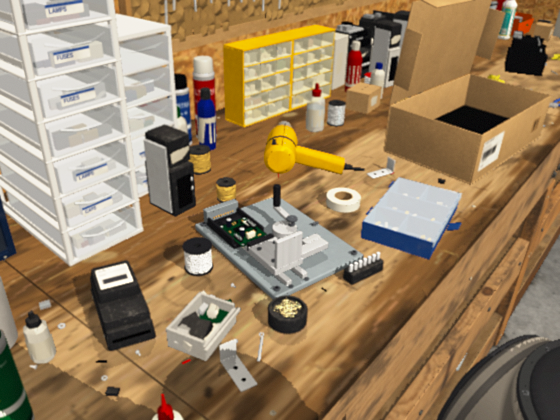

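View pics/side0.png

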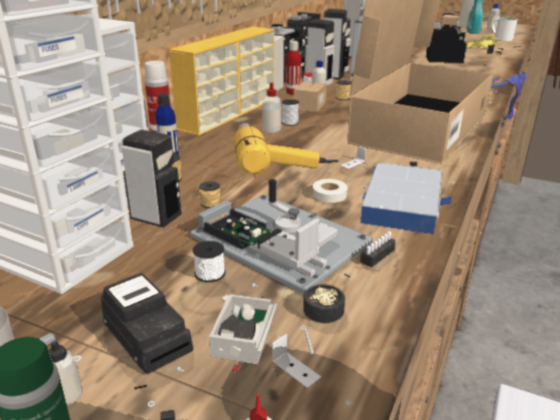

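The pictures show the fixture mid-frame, with the board at (240,230), the upright plate at (288,245) and the black post at (276,195), lever roughly forward. The spool is at (197,257), the bits at (363,267) and the cleaner at (288,313). Next I check the obstacles along the way.

```bash
python3 - <<'E'
from h import *
for n,p in dict(drawerL=(75,262),drawerR=(140,230),blackbox=(180,212),meter=(120,340),drill=(285,165),cup=(227,200),bluebox=(400,250)).items(): print(n,at("scene",p,0).round())
for c in("scene","side","wrist"): print(c,np.array(camera_model(c)["pose"]).round(2).tolist(),camera_model(c)["fov_y"])
E
```

```text
drawerL [748. -70.   0.]
drawerR [ 742. -205.    0.]
blackbox [ 734. -296.    0.]
meter [542.  -8.   0.]
drill [ 707. -593.    0.]
cup [ 697. -390.    0.]
bluebox [ 344. -463.    0.]
scene [[-0.78, 0.35, -0.52, 45.3], [-0.62, -0.4, 0.67, 276.77], [0.03, 0.85, 0.53, 542.18], [0.0, 0.0, 0.0, 1.0]] 43.31735398163626
side [[-0.9, 0.21, -0.37, 183.11], [-0.43, -0.43, 0.8, 379.22], [0.01, 0.88, 0.48, 487.37], [0.0, 0.0, 0.0, 1.0]] 42.59984560395814
wrist [[0.24, -0.93, -0.29, 45.14], [0.97, 0.23, 0.07, 530.04], [-0.0, -0.3, 0.95, 384.36], [0.0, 0.0, 0.0, 1.0]] 69.34386808106883
```

```bash
python3 -m pendant '[-1,-0.64,0,0,0,0,1,-1,-0.64,0,0,0,0,1,-1,-0.64,0,0,0,0,1,-1,-0.64,0,0,0,0,1,-1,-0.64,0,0,0,0,1,-1,-0.64,0,0,0,0,1,-1,-0.64,0,0,0,0,1,-1,-0.64,0,0,0,0,1,-1,-0.64,0,0,0,0,1,-1,-0.64,0,0,0,0,1,-1,-0.64,0,0,0,0,1,-1,-0.64,0,0,0,0,1]'
python3 -m pendant '[-0.44,-0.96,0.05,0,0,0,1,-0.44,-0.96,0.05,0,0,0,1,-0.44,-0.96,0.05,0,0,0,1,-0.44,-0.96,0.05,0,0,0,1,-0.44,-0.96,0.05,0,0,0,1,-0.44,-0.96,0.05,0,0,0,1,-0.44,-0.96,0.05,0,0,0,1,-0.44,-0.96,0.05,0,0,0,1,-0.44,-0.96,0.05,0,0,0,1,-0.44,-0.96,0.05,0,0,0,1]'
```

```text
time: 2.3
tool_pos: [420.6, 199.5, 226.9]
tcp_rot: [3.141, 0.0, 2.902]
contact_force: [0.0, -0.3, -0.0]
grip_width: 2.1
finger_force: 0.0
time: 3.3
tool_pos: [479.6, -111.8, 211.7]
tcp_rot: [3.141, 0.0, 2.902]
contact_force: [0.3, -0.4, 0.7]
grip_width: 0.6
finger_force: 0.0
```

```bash
python3 -m pendant '[-0.44,-0.96,0.05,0,0,0,1,-0.44,-0.96,0.05,0,0,0,1,-0.44,-0.96,0.05,0,0,0,1,-0.44,-0.96,0.05,0,0,0,1,-0.44,-0.96,0.05,0,0,0,1,-0.44,-0.96,0.05,0,0,0,1,0,0,0,0,0,1,1,0,0,0,0,0,1,1,0,0,0,0,0,1,1,0,0,0,0,0,1,1]'
python3 -m pendant '[0,0,0,0,0,1,1,0,0,0,0,0,1,1,0,0,0,0,0,1,1,0,0,0,0,0,1,1,0,0,0,0,0,1,1,0,0,0,0,0,1,1,0,0,0,0,0,1,1,0,0,0,0,0,1,1,0,0,0,0,0,1,1,0,0,0,0,0,1,1,0,0,0,0,0,1,1,0,0,0,0,0,1,1]'
python3 -m pendant '[0,0,0,0,0,1,1,0,0,0,0,0,1,1,0,0,0,0,0,1,1,0,0,0,0,0,1,1,0,0,0,0,0,0,1,0,0,0,0,0,0,1]'
python3 - <<'E'
from h import *
o=get_obs();print(o["time"],o["tool_pos"],o["tcp_rot"],o["joint_positions"].round(2),o["grip_width"])
cv2.imwrite("pics/wrist1.png",capture("wrist")[:,:,::-1]); look("wrist")
E
```

```text
time: 4.3
tool_pos: [515.3, -297.2, 202.5]
tcp_rot: [3.141, -0.0, 2.619]
contact_force: [0.3, 0.3, -0.1]
grip_width: 0.3
finger_force: 0.0
time: 5.5
tool_pos: [515.4, -297.1, 202.6]
tcp_rot: [-3.142, -0.0, 1.782]
contact_force: [-0.1, -0.8, 0.8]
grip_width: 0.1
finger_force: 0.0
time: 6.1
tool_pos: [515.4, -297.1, 202.6]
tcp_rot: [-3.142, -0.0, 1.507]
contact_force: [-0.1, 0.4, 0.6]
grip_width: 0.5
finger_force: 0.0
6.1 [ 515.36291756 -297.05101641  202.64571022] [-3.14151052e+00 -1.41408614e-04  1.50740121e+00] [-0.65  0.49  1.36  0.    1.29 -0.59] 0.5277641791449692
wrist push_plate 0.7 [200. 172.] [ 442. -263.   85.]
wrist contact_block 0.81 [394. 199.] [ 637. -313.   42.]
wrist board 0.96 [327. 186.] [ 567. -300.   20.]
wrist board 0.59 [159.  94.] [ 393. -189.   20.]
wrist spool 0.9 [333.  91.] [ 578. -196.    0.]
wrist bits 0.67 [160. 236.] [ 355. -356.    0.]
wrist bits 0.47 [333.  90.] [ 578. -195.    0.]
wrist cleaner 0.65 [159.  98.] [ 384. -191.    0.]
wrist fixture 0.94 [291. 203.] [ 525. -323.    0.]
```

View pics/wrist1.png

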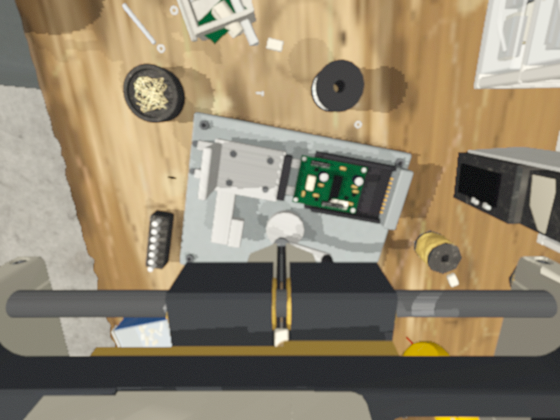

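The wrist view shows the plate with corners at (197,115) and (410,153), the push plate at about (205,170), the cam shaft under the finger at (285,228), and the post just showing at (327,260).

```bash
python3 - <<'E'
from h import *
a,b,c=[at("wrist",p,12) for p in((197,115),(410,153),(183,262))]
print(a,b,c,np.arctan2(b[1]-a[1],b[0]-a[0]))
print("post",at("wrist",(327,260),85))
yaw=np.arctan2(b[1]-a[1],b[0]-a[0])
R=lambda y:np.array([[np.cos(y),-np.sin(y)],[np.sin(y),np.cos(y)]])
o1=a[:2]-R(yaw)@[-125,85]; o2=b[:2]-R(yaw)@[125,85]; o3=np.array([637,-313])-R(yaw)@[105,35]
print(o1,o2,o3)
o=(o1+o2)/2
for n,p in dict(cam=(-4,-40),lowpost=(-4,-95)).items(): print(n,o+R(yaw)@p)
for n,p in dict(post=(561,-374),plate=(442,-263)).items(): print(n,R(yaw).T@(np.array(p)-o))
E
```

```text
[ 427.6436782  -211.98960785   12.        ] [ 663.07520722 -268.72817627   12.        ] [ 383.32818386 -388.57006692   12.        ] -0.23648857653320332
post [ 556.77944263 -359.29661442   85.        ]
[ 529.24982756 -323.91007253] [ 521.63969173 -322.07604369] [ 526.72233715 -322.42534223]
cam [ 512.18447744 -360.94256293]
lowpost [ 499.29850605 -414.41172919]
post [ 46.5160555  -41.25699721]
plate [-95.17801015  38.77294569]
```

```bash
python3 -m pendant '[-0.56,0.85,0,0,0,0.5,1,-0.57,0.85,0,0,0,0,1,0,0,0.9,0,0,0,1,0,0,0.9,0,0,0,1,0,0,0.9,0,0,0,1,0,0,0.9,0,0,0,1,0,0,0.8,0,0,0,1,0,0,0.6,0,0,0,1,0,0,0,0,0,0,1]'
python3 - <<'E'
from h import *
o=get_obs();print(o["time"],o["tool_pos"],o["tcp_rot"])
for c in("scene","side"): 
    im=capture(c); cv2.imwrite(f"pics/{c}2.png",cv2.resize(im[140:300,180:380],None,fx=3,fy=3)[:,:,::-1]); look(c,["lever_post","cam_axis"])
E
```

```text
time: 7.55
tool_pos: [561.8, -333.9, 49.6]
tcp_rot: [-3.137, -0.003, 1.471]
contact_force: [-1.4, 0.7, -1.4]
grip_width: 0.7
finger_force: 0.0
7.55 [ 561.84756734 -333.91844512   49.64935543] [-3.13668787e+00 -3.12919789e-03  1.47065928e+00]
side lever_post 0.62 [272. 182.] [ 558. -370.   85.]
side cam_axis 0.8 [293. 208.] [ 515. -364.   47.]
```

View pics/side2.png

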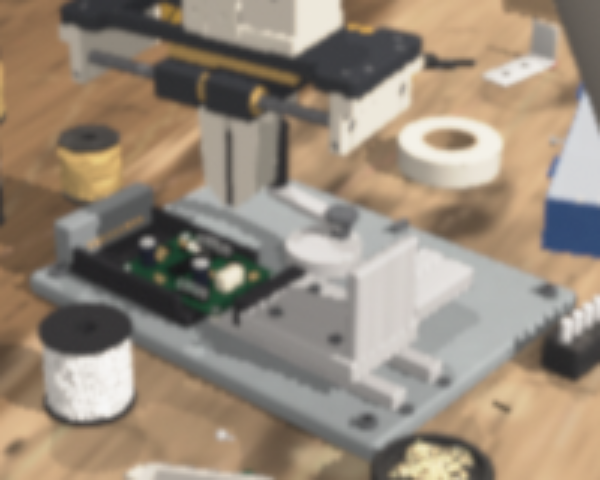

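The fingers stand just left of the black post, clear of the board. Now I close the gap and start the arc.

```bash
python3 -m pendant '[-0.2,0.2,-0.07,0,0,0,1,-0.2,0,0,0,0,0,1,-0.1,0,0,0,0,0,1,0,0,0,0,0,0,1]'
python3 -m pendant '[-0.13,0.035,0,0,0,1,1,-0.13,0.035,0,0,0,1,1,-0.13,0.035,0,0,0,1,1,-0.13,0.035,0,0,0,1,1,-0.13,0.035,0,0,0,1,1,-0.13,0.035,0,0,0,1,1,-0.13,0.035,0,0,0,1,1,-0.13,0.035,0,0,0,1,1]'
python3 -m pendant '[-0.13,0.035,0,0,0,1,1,-0.13,0.035,0,0,0,1,1,-0.13,0.035,0,0,0,1,1,-0.13,0.035,0,0,0,1,1]'
python3 - <<'E'
from h import *
for c in("scene","side","wrist"): 
    im=capture(c); cv2.imwrite(f"pics/{c}3.png",im[:,:,::-1]); look(c,["lever_post","cam_axis"])
E
```

```text
time: 8.25
tool_pos: [567.7, -351.3, 54.7]
tcp_rot: [3.142, 0.0, 1.47]
contact_force: [0.6, 1.2, -0.5]
grip_width: 0.4
finger_force: 0.0
time: 9.05
tool_pos: [565.7, -380.2, 54.6]
tcp_rot: [-3.139, -0.003, 0.91]
contact_force: [2.0, 6.8, 1.4]
grip_width: 0.1
finger_force: 3.6
time: 9.45
tool_pos: [558.2, -394.3, 54.5]
tcp_rot: [-3.139, -0.002, 0.63]
contact_force: [3.1, 7.2, 1.7]
grip_width: 0.2
finger_force: 3.7
scene cam_axis 0.69 [363. 274.] [ 331. -304.   47.]
side lever_post 0.66 [291. 178.] [ 537. -398.   85.]
side cam_axis 0.62 [293. 208.] [ 516. -365.   47.]
wrist cam_axis 0.94 [190. 280.] [ 510. -359.   47.]
```

View pics/scene3.png

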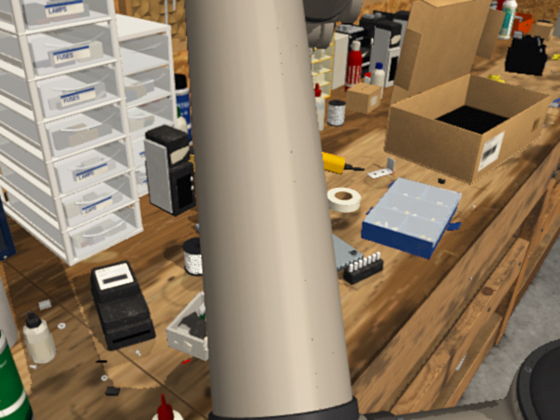

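The arm blocks the scene view, but the force (8 N) and the geometry put the cam at about 0.9 rad. I continue the arc.

```bash
python3 -m pendant '[-0.13,0.035,0,0,0,1,1,-0.13,0.035,0,0,0,1,1,-0.13,0.035,0,0,0,1,1,-0.13,0.035,0,0,0,1,1,-0.13,0.035,0,0,0,1,1,-0.13,0.035,0,0,0,1,1,-0.13,0.035,0,0,0,1,1,-0.13,0.035,0,0,0,1,1,-0.13,0.035,0,0,0,1,1,-0.13,0.035,0,0,0,1,1,-0.13,0.035,0,0,0,1,1]'
python3 - <<'E'
from h import *
for c in("side","wrist"): 
    im=capture(c); cv2.imwrite(f"pics/{c}4.png",im[:,:,::-1]); look(c,["lever_post","cam_axis","push_plate","index_bar"])
t=get_obs()["tool_pos"][:2]; y=get_obs()["tcp_rot"][2]; x=np.array([np.cos(y),np.sin(y)]); d=t-16.5*x-np.array([511.5,-361]); print(d,np.hypot(*d),"cam~",np.arctan2(d[1],d[0])+1.571+.236)
E
```

```text
time: 11.0
tool_pos: [522.1, -417.3, 54.6]
tcp_rot: [-3.139, -0.002, -0.138]
contact_force: [7.3, 4.5, -0.4]
grip_width: 0.1
finger_force: 3.8
side lever_post 0.9 [311. 180.] [ 503. -408.   85.]
side lever_post 0.43 [210. 271.] [512. -98.  85.]
side cam_axis 0.75 [293. 207.] [ 517. -366.   47.]
side push_plate 0.68 [313. 229.] [ 434. -255.   85.]
side index_bar 0.57 [314. 216.] [ 493. -404.   17.]
wrist cam_axis 0.79 [192. 282.] [ 510. -360.   47.]
[ -6.26008906 -54.0958189 ] 54.45683003177707 cam~ 0.1209938970741713
```

View pics/side4.png

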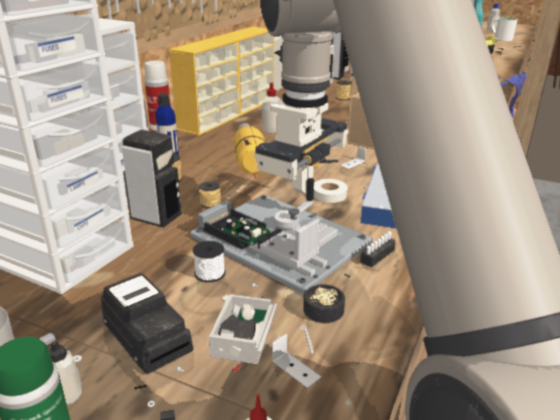

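The lever now points sideways, with its post at (311,188) over the index bar at (314,216). I nudge it 3° more, back off, rise, and look from above.

```bash
python3 -m pendant '[-0.13,0.035,0,0,0,1,1,0,0,0,0,0,0,1,0.5,0,0,0,0,0,1,0,0,-1,0,0,0,1,0,0,-1,0,0,0,1,0,0,-1,0,0,0,1,0,-1,-1,0,0,0.4,1,0,-1,0,0,0,0,1,0,-1,0,0,0,0,1,0,-1,0,0,0,0,1,0,-1,0,0,0,0.1,1,0,0,0,0,0,0,1]'
python3 - <<'E'
from h import *
for c in("side","wrist"): 
    im=capture(c); cv2.imwrite(f"pics/{c}5.png",im[:,:,::-1]); look(c,["lever_post","cam_axis","push_plate","index_bar"])
E
```

```text
time: 12.7
tool_pos: [565.7, -272.7, 174.9]
tcp_rot: [-3.14, 0.001, -0.236]
contact_force: [-0.8, 0.0, 0.7]
grip_width: 0.6
finger_force: 0.0
side lever_post 0.84 [316. 180.] [ 494. -409.   85.]
side cam_axis 0.83 [293. 209.] [ 515. -361.   47.]
side push_plate 0.62 [311. 227.] [ 439. -257.   85.]
side index_bar 0.95 [314. 215.] [ 493. -407.   17.]
side index_bar 0.68 [248. 232.] [ 572. -304.   17.]
wrist lever_post 0.68 [447. 244.] [ 500. -412.   85.]
wrist cam_axis 0.84 [374. 231.] [ 510. -359.   47.]
wrist push_plate 0.66 [419. 221.] [ 527. -390.   85.]
wrist index_bar 0.71 [417. 223.] [ 494. -414.   17.]
```

View pics/wrist5.png

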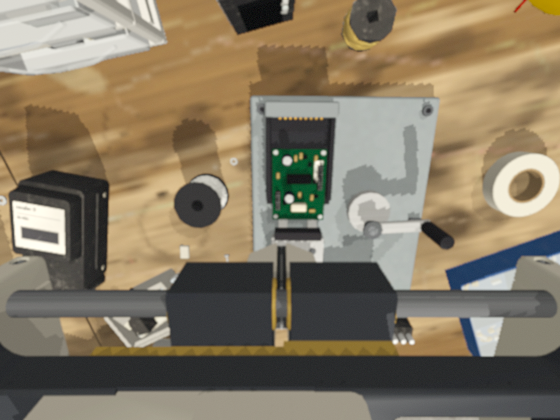

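The cam is at its low point (about 0.04 rad), with the lever pointing straight sideways from (373,229) to the post at (437,235). I now go behind the push plate.

```bash
python3 -m pendant '[-0.9,0.13,0,0,0,0,1,-0.9,0.13,0,0,0,0,1,-0.9,0.13,0,0,0,0,1,-0.9,0.13,0,0,0,0,1,-0.9,0.13,0,0,0,0,1,-0.75,0.13,0,0,0,0,1,0,0,1,0,0,0,1,0,0,1,0,0,0,1,0,0,1,0,0,0,1,0,0,0.9,0,0,0,1,0,0,0,0,0,0,1]'
python3 - <<'E'
from h import *
for c in("side","wrist"):
    im=capture(c); cv2.imwrite(f"pics/{c}6.png",im[:,:,::-1]); look(c,["push_plate","lever_post","board"])
E
```

```text
time: 14.3
tool_pos: [404.6, -260.5, 55.1]
tcp_rot: [-3.138, 0.006, -0.24]
contact_force: [-0.4, 0.4, 0.5]
grip_width: 0.6
finger_force: 0.0
side push_plate 0.75 [313. 230.] [ 433. -253.   85.]
side board 0.96 [246. 232.] [ 572. -298.   20.]
wrist push_plate 0.57 [266. 217.] [ 443. -264.   85.]
```

View pics/wrist6.png

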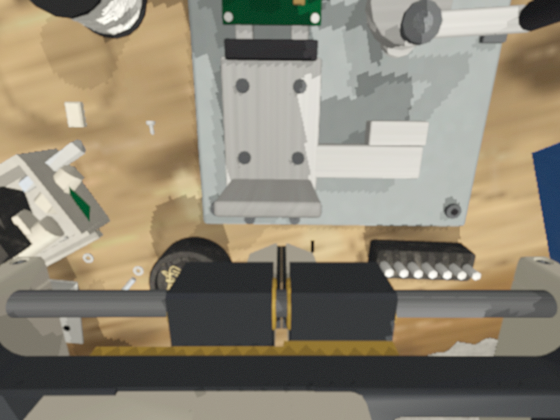

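The finger is aligned behind the plate, whose top edge is at (268,208); the finger is at (282,260), about 5 mm off centre. I push, shifting slightly left.

```bash
python3 -m pendant '[0.4,-0.2,0,0,0,0,1,0.3,0,0,0,0,0,1,0.2,0,0,0,0,0,1,0.1,0,0,0,0,0,1,0.1,0,0,0,0,0,1,0.1,0,0,0,0,0,1,0.1,0,0,0,0,0,1,0.1,0,0,0,0,0,1]'
python3 -m pendant '[0.1,0,0,0,0,0,1,0.1,0,0,0,0,0,1,0.1,0,0,0,0,0,1,0.1,0,0,0,0,0,1,0.1,0,0,0,0,0,1]'
```

```text
time: 15.5
tool_pos: [448.5, -265.8, 57.6]
tcp_rot: [-3.141, 0.001, -0.24]
contact_force: [-3.2, 2.0, 0.7]
grip_width: 0.3
finger_force: 1.8
time: 16.0
tool_pos: [463.3, -269.6, 57.6]
tcp_rot: [-3.141, 0.0, -0.24]
contact_force: [-4.0, 1.4, -1.7]
grip_width: 0.6
finger_force: 1.8
```

```bash
python3 -m pendant '[0.07,0,0,0,0,0,1,0.07,0,0,0,0,0,1,0,0,0,0,0,0,1]'
python3 -m pendant '[0.06,0,0,0,0,0,1,0,0,0,0,0,0,1]'
```

```text
time: 16.3
tool_pos: [467.7, -270.7, 57.7]
tcp_rot: [3.142, -0.0, -0.24]
contact_force: [-2.1, 1.2, -1.2]
grip_width: 0.4
finger_force: 1.0
time: 16.5
tool_pos: [468.9, -271.0, 57.7]
tcp_rot: [-3.142, 0.001, -0.24]
contact_force: [-5.2, -0.2, -0.5]
grip_width: 0.0
finger_force: 2.0
```

```bash
python3 -m pendant '[0.06,0,0,0,0,0,1,0,0,0,0,0,0,1]'
python3 -m pendant '[0.06,0,0,0,0,0,1,0,0,0,0,0,0,1]'
```

```text
time: 16.7
tool_pos: [468.9, -270.9, 57.7]
tcp_rot: [-3.141, 0.004, -0.24]
contact_force: [-11.1, -0.5, 3.5]
grip_width: 0.1
finger_force: 5.5
time: 16.9
tool_pos: [468.9, -270.9, 57.7]
tcp_rot: [-3.141, 0.008, -0.24]
contact_force: [-17.5, 1.4, 9.2]
grip_width: 0.5
finger_force: 9.0
```

The slide is against a hard stop: the force climbs with no motion. I back off, rise, and verify.

```bash
python3 -m pendant '[-0.3,0,0,0,0,0,1,-0.5,0,0,0,0,0,1,-0.5,0,-0.3,0,0,0,1,0,0,-1,0,0,0,1,0,0,-1,0,0,0,1,0,0,-1,0,0,0,1,0,0,-1,0,0,0,1,0.5,0,0,0,0,0,1,0,0,0,0,0,0,1]'
python3 - <<'E'
from h import *
R=np.array([[.972,-.234],[.234,.972]])
for c in("side","wrist"):
    im=capture(c); cv2.imwrite(f"pics/{c}7.png",im[:,:,::-1])
    for n in ["push_plate","lever_post","cam_axis","board","contact_block","spool","bits","cleaner"]:
        for r in pinpoint(c,n)[:1]:
            p=at(c,r["location"],Z[n])[:2]; print(c,n,round(r["score"],2),p.round(),"fix",(R.T@(p-[525.5,-323])).round(1))
E
```

```text
time: 17.8
tool_pos: [451.5, -267.1, 188.5]
tcp_rot: [3.14, -0.006, -0.239]
contact_force: [-0.6, 0.1, -0.3]
grip_width: 0.3
finger_force: 0.0
side push_plate 0.91 [ 468. -263.] fix [-42.2  71.6]
side lever_post 0.97 [ 502. -417.] fix [-44.8 -86.3]
side cam_axis 0.67 [ 513. -360.] fix [-20.4 -32.7]
side board 0.8 [ 589. -294.] fix [68.6 13. ]
side contact_block 0.76 [ 634. -312.] fix [107.5 -15. ]
side spool 0.96 [ 579. -193.] fix [ 82.  113.9]
side bits 0.9 [ 356. -360.] fix [-173.2    3.6]
side cleaner 0.83 [ 385. -181.] fix [-103.6  170.8]
wrist push_plate 0.56 [ 481. -274.] fix [-32.2  57.7]
wrist lever_post 0.69 [ 500. -411.] fix [-45.7 -79.6]
wrist cam_axis 0.75 [ 507. -358.] fix [-26.4 -29.8]
wrist board 0.58 [ 597. -301.] fix [74.8  4.6]
wrist spool 0.98 [ 576. -198.] fix [ 78.8 109.9]
wrist bits 0.58 [ 359. -357.] fix [-169.6    6.3]
wrist cleaner 0.65 [ 387. -192.] fix [-103.8  160. ]
```

View pics/wrist7.png

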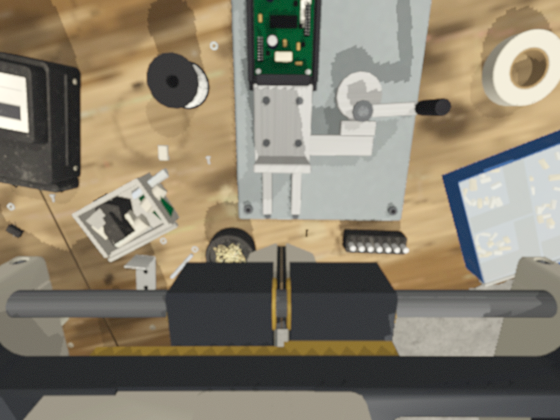

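The slide's follower is up beside the cam at (357,125), the lever points straight sideways, and the board sits forward, at x about 64 mm of the fixture. The bystanders are unmoved and the robot is clear.

```bash
python3 -c "
from plant import *
print(close_job())"
```

```text
the job is handed in; nothing more can be done
None
```

I handed the job in at about 18 s: the cam was turned to its low point first (about 0.04 rad), then the slide was pushed against its hard stop, with the board at about x = 64 mm (home is 66), the bystanders where they stood and the arm clear; close_job gave no verdict.

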